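Seat and vent the cap of a solvent bottle

ROBOT

A 6-joint arm with a two-finger parallel gripper is mounted at the origin on the work surface. World frame = base frame: x ahead of the robot, y to its left, z up, the work surface at z = 0. Lengths are in m, angles in rad, forces in N, time in s.
With the tool pointing down it reaches from about 0.225 to 0.725 m from the base axis. Payload 3.1 kg.
Tool frame: the origin (TCP) lies midway between the tips of the shut fingers; the grasp point (between the pads) lies 19 mm behind it; x points along the fingers, z is the direction in which the jaws open and shut, and the axes are right-handed (so a half turn about x gives the same grasp; the last joint's range is limited). The gripper opens to 85 mm and grips with 20 to 120 N. Pads are 22 mm wide; open, the fingers measure 114 mm over their backs; the gripper's body (76 mm by 85 mm) begins 54 mm behind the grasp point. The pads swing forward as they close: fully open they stand 13 mm farther back than shut.
Start: joints at [-1.413, 0.048, 0.099, 1.622, 0, 1.443], TCP at [0.148, -0.504, 0.231] pointing down, gripper open.
Joint ranges: [-2.91, 2.91], [-0.99, 1.94], [-1.21, 1.42], [-2.12, 2.29], [-1.49, 1.47], [-3.14, 3.14]. Speed limits (rad/s): [2.79, 2.79, 3.14, 3.14, 3.14, 3.14].

INTERFACE

Orientations are given as a unit quaternion [w, x, y, z].
In Python, from rig import sense, read_camera, camera_info, hand_in gives the robot as it stands.
- The arm moves only by the tool play_rows, never from a script. Its arguments are lists of equal length, an entry for each row: "travel": the shift along the tool's x, y, z as a fraction of full scale, a list of three; "angular": the turn, a rotation vector about the tool's x, y, z as a fraction of full scale, a list of three. A call has 1 to 12 rows; each row shifts and turns the commanded pose from where the row before left it, along the tool's axes as they then stand; what a row does not reach is not made up. Full scale, the value 1, is 20 mm for a shift and 0.15 rad for a turn. A row lasts 1/10 s, in which the tool goes at most 50 mm and 8.59 degrees, less where a joint would pass 70% of its speed; a pose out of reach is approached as far as the arm can. A call with a number of a shift or a turn outside -1 to 1 is refused whole. A call with a gripper value outside its range is refused whole. "jaw" is the finger opening in mm, from 0 to 85.4, set as the call begins (left out, the last holds). The fingers move at their own pace and stop on an object; "grip_force" is the grip in N (left out, the last holds). Time passes only in rows, so rows that do not move let the fingers close. It gives the time, the measured TCP pose, the force and the opening at its end, in the units of the state.
- sense(): the state, without advancing time (a new reading comes with each control period).
- read_camera(name): name is "scene" or "side" or "wrist"; returns (picture, depth): 400x640x3 uint8, blue, green, red; 400x640 float32, m along the optical axis (not along the pixel's ray), 0 where there is no reading.
- camera_info(name): a dict with "intrinsics" (3x3 intrinsics, pixels), "k1" (the pictures are not rectified: a ray, as slopes to the right and down, at radius r is drawn at 1 + k1 r^2 times it, then the intrinsics apply), "R" (3x3) and "t" (3): a world point X has camera coordinates R X + t. Camera axes: x right, y down, z forward; pixel columns grow to the right and rows downward; lengths in m; the calibration is good to about 2 mm. A picture is of the moment at which its call begins: read the wrist's pose just before it. camera_info takes no time and is no camera call; for the wrist camera it gives the pose at the moment of the call.
- hand_in(): hands the job in, once; it reports no verdict.
The state is a dict: "clock": time; "joints": joint angles; "dq": joint speeds; "tau": joint torques, N m; "tcp_pos": TCP position; "orientation": TCP orientation; "wrist_force": force on the tool from outside, world axes, zero at the start; "torque": the same for the moment, N m; "finger_gap": finger opening in m.
Only numpy, scipy, OpenCV 4.12 (cv2) and the standard library are available. Lean on these libraries where they do the work, as an engineer would, in place of code of your own. Each camera call takes 0.05 s, during which the arm holds its last target.

TASK

Pull the bottle tray of the white solvent module out to its stop, leave it fully out, and then screw the ribbed cap of the tall bottle in it down (clockwise from above) until it bottoms out. Back it off a quarter turn so that the bottle can vent, and finish while still holding the cap gripped there, without letting go. Leave the other things on the bench where they are.

Things in the scene. Friction and masses are not known exactly. Their poses are not given: they have to be found in the camera images.
- module_front (a point): Middle of the lower front edge of the white bench-top solvent module (fixed, 300 deep x 300 wide x 190 high mm), on the bench surface. Its x axis points from its front to its back (the front faces the robot, turned by up to 17 degrees), y to its left as seen from the robot, z up. One tray slides out of its front along its -x; once out, the tray is open from above. A fixed rack of vials (top at height 235 mm) stands on its rear half.
- tray (a joint): How far the tray is pulled out, m: 0 shut, 0.17 at its stop. Starts 0 to 0.02; slides along the module's -x against 4 N of friction and stays where left. Its white front panel is 15 mm thick, 294 wide, top edge at height 174 mm; its side and back walls are low (tops at height 55 mm).
- tray_handle (a point): Middle of the tray's handle: a level steel bar, 11 mm in diameter, 110 long, along the module's y, at height 158 mm. Its centre line is 35 mm in front of the front panel, on two posts 47 mm either side of the middle; it can be pinched or hooked from above. Moves with the tray; axes parallel to the module's.
- cap: Ribbed round plastic cap of the tall clear bottle, 40 mm in diameter (42 over the ribs), 26 high; a small light ridge on top points along its x axis. Origin: centre of its underside; z up. Hidden in the module until the tray is out. It lies 120 mm along the module's +x and 55 mm along its -y from the handle point, and with the tray at its stop 85 mm in front of the module's front.
- cap_top (a point): Centre of the cap's flat top: at height 162 mm when bottomed out, rising 4 mm a turn as it is unscrewed. Axes as the cap.
- thread (a joint): How far the cap is unscrewed, rad: 0 bottomed out (hard stop), growing as it turns anticlockwise seen from above; a turn is 6.28. Starts at 1.9 to 3.4 with the thread already caught, so the cap cannot be lifted off. Turning takes about 0.08 N m and it stays where left. The cap can be gripped at any angle and regripped.
- bottle_neck (a point): On the axis of the tall clear-glass bottle under the cap, at height 122 mm, where its neck (28 mm in diameter, bare for 14 mm below the bottomed cap) meets its shoulder, which widens to 60 mm across at height 104 mm. The bottle is fixed upright in the tray and cannot turn. The other jars in the tray are squat with smooth lids, tops below height 95 mm, fixed, not part of the job.
- beaker: Loose glass beaker, 70 mm across, 90 high, on the bench just left (+y) of the module's front, clear of the tray's path. Origin: centre of its underside. Bystander.
- reagent: Loose closed amber bottle, 68 mm across, 150 high, on the bench just right (-y) of the module's front, clear of the tray's path. Origin: centre of its underside. Bystander.
- tip_box: Loose grey box with a clear lid, 122 x 87 x 73 mm, on the bench at the left. Origin: centre of its underside. Bystander.
- spatula: Loose steel spatula, 200 mm long, lying on the bench at the right. Origin: middle of its length, underside. Bystander.
- mortar: Loose white ceramic mortar, 100 mm across, 55 high, on the bench at the right. Origin: centre of its underside. Bystander.

How it is judged:
On the way, in this order (a step that is already met when the one before it is completed fails the run):
1. the tray is pulled out to its stop (within 10 mm) (value of joint tray above 0.16 m), for 0.2 s.
2. the cap is screwed down until it bottoms out (within 0.08 rad), the tray still out (value of joint tray above 0.16 m and value of joint thread below 0.08 rad), for 0.1 s.
3. the cap is backed off a quarter turn (1.57 +- 0.35 rad) (value of joint tray above 0.16 m and value of joint thread between 1.22 and 1.92 rad), for 0.2 s.
At the end, for the whole second after the job is handed in: The tray is out to its stop (within 10 mm); the cap stands a quarter turn (1.57 +- 0.35 rad) off its bottom and does not turn (under 0.1 rad/s); the fingers still grip it (contact force over 3 N, the grasp point within 35 mm of the cap's top centre) (all of step 3 and contact force between the fingers and cap above 3 N and distance between the grasp point and cap_top below 0.035 m and velocity of joint thread between -0.1 and 0.1 rad/s); the arm keeps its last pose, push and grip.
It fails at once if a bystander (beaker, reagent bottle, tip box, spatula, mortar) is moved more than 30 mm (distance of any of beaker, reagent, tip_box, spatula, mortar from where it was at the start of the episode above 0.03 m).
It also fails if it takes over 64 s, if anything falls off the work surface, if the arm or the gripper's body presses on something with over 40 N, if the wrist force passes 120 N, or if a joint passes its speed limit or range.

## Working session

There is one attempt and no reset: what is moved stays moved. The work goes in short steps, Python scripts to look and compute and a tool call to move; the robot and the scene stay as the last step left them, time stands still between calls to the robot, and variables do not carry over. Pictures are saved under pics/ and viewed, and the job is handed in when it is done.

Besides the shell and the picture viewer there is one more tool, called after "Call:" as name(argument=value, ...), one argument or row to a line, values as JSON. play_rows: Moves the arm, as the interface text tells. Its arguments: {"type":"object","properties":{"travel":{"type":"array","items":{"type":"array","items":{"type":"number"}}},"angular":{"type":"array","items":{"type":"array","items":{"type":"number"}}},"jaw":{"type":"number"},"grip_force":{"type":"number"}},"required":["travel","angular"]}

```bash
ls; mkdir -p pics
python3 - <<'E'
from rig import *
import cv2
print(sense())
for n in ["scene","side","wrist"]:
    i=camera_info(n); print(n,i)
    p,d=read_camera(n); cv2.imwrite(f"pics/{n}0.png",p)
    import numpy as np; np.save(f"pics/{n}0.npy",d)
E
```

```text
pics
{'clock': 0.0, 'joints': array([-1.41279976e+00,  4.87471836e-02,  9.75509773e-02,  1.62201450e+00,
       -3.39229736e-06,  1.44301000e+00]), 'dq': array([ 3.56393122e-05, -1.78847116e-03, -1.31121669e-03,  9.23695772e-04,
       -7.69476645e-04,  6.06430203e-04]), 'tau': array([-1.06734860e-03, -3.38779163e+01,  3.20016968e+01,  2.01785011e-02,
       -2.16759972e-04, -1.00280504e-07]), 'tcp_pos': array([ 0.14789528, -0.50307755,  0.23009555]), 'orientation': array([ 0.56549314,  0.42429459,  0.5667201 , -0.42310749]), 'wrist_force': array([0.82769612, 0.05267124, 1.21774157]), 'torque': array([-0.00501889,  0.02962683, -0.0303655 ]), 'finger_gap': 0.08538855014071081}
scene {'intrinsics': array([[443.97005567,   0.        , 321.66424747],
       [  0.        , 443.97005567, 195.34826297],
       [  0.        ,   0.        ,   1.        ]]), 'k1': -0.08600624946064339, 'R': array([[-0.94887019,  0.31538977,  0.01321558],
       [ 0.24137469,  0.75189838, -0.61350394],
       [-0.20342964, -0.57894569, -0.78958107]]), 't': array([ 0.52617415, -0.03922632,  1.69388148])}
side {'intrinsics': array([[400.37438761,   0.        , 319.81178495],
       [  0.        , 400.37438761, 201.46985535],
       [  0.        ,   0.        ,   1.        ]]), 'k1': -0.08356660602610268, 'R': array([[-0.99644476, -0.08421433,  0.00240653],
       [-0.06606337,  0.76331384, -0.64264113],
       [ 0.05228265, -0.64051537, -0.76616355]]), 't': array([0.53308917, 0.14309678, 1.29549053])}
wrist {'intrinsics': array([[320.23548321,   0.        , 320.35105886],
       [  0.        , 320.23548321, 199.72338989],
       [  0.        ,   0.        ,   1.        ]]), 'k1': -0.022075701015496593, 'R': array([[ 0.28155272, -0.95954404, -0.00181622],
       [-0.90976513, -0.2675472 ,  0.31740495],
       [-0.30504996, -0.0877139 , -0.94828835]]), 't': array([-0.5240308 , -0.04024681,  0.38011851])}
```

View pics/scene0.png

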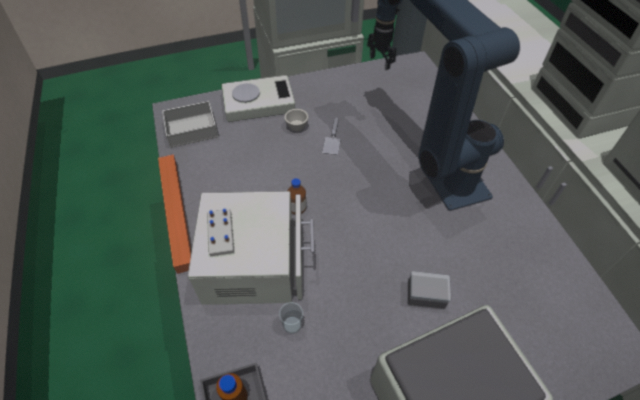

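View pics/side0.png

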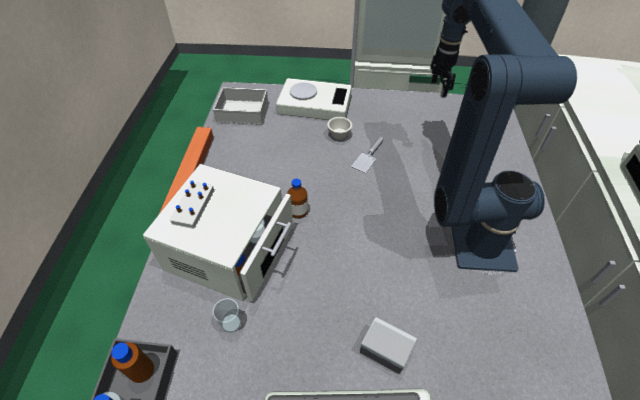

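View pics/wrist0.png

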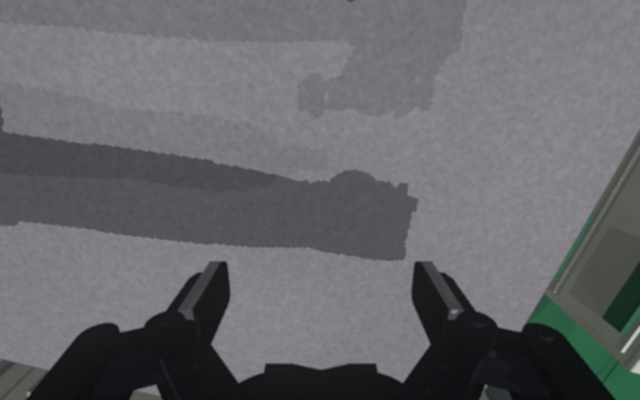

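```bash
cat > h.py <<'E'
import numpy as np, cv2
from rig import *
def ray(info,u,v):
    K=info["intrinsics"]; D=np.array([info["k1"],0,0,0.])
    p=cv2.undistortPoints(np.array([[[u,v]]],float),K,D)[0,0]
    R=info["R"];t=info["t"]
    return -R.T@t, R.T@np.array([p[0],p[1],1.])
def onz(info,u,v,z):
    c,r=ray(info,u,v); return c+r*(z-c[2])/r[2]
def atd(info,u,v,d):
    c,r=ray(info,u,v); return c+r*d
def proj(info,X):
    X=np.atleast_2d(np.asarray(X,float))
    rv=cv2.Rodrigues(info["R"])[0]
    return cv2.projectPoints(X,rv,info["t"],info["intrinsics"],np.array([info["k1"],0,0,0.]))[0][:,0]
def crop(src,dst,u0,v0,u1,v1,s):
    p=cv2.imread(src)[v0:v1,u0:u1]; cv2.imwrite(dst,cv2.resize(p,None,fx=s,fy=s,interpolation=cv2.INTER_CUBIC))
E
python3 -c "
from h import *
crop('pics/scene0.png','pics/c1.png',260,170,360,320,4)
crop('pics/side0.png','pics/c2.png',210,170,330,320,4)"
```

```text
(no output)
```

View pics/c1.png

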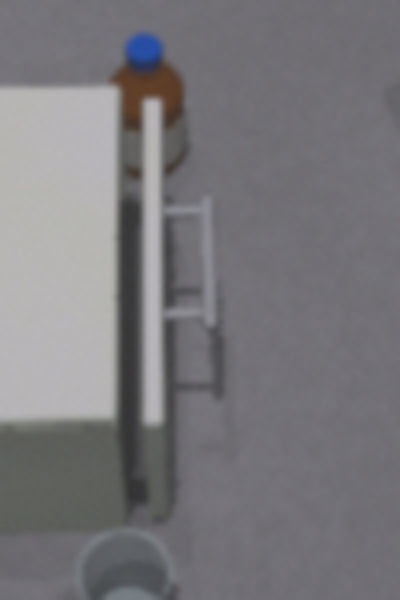

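View pics/c2.png

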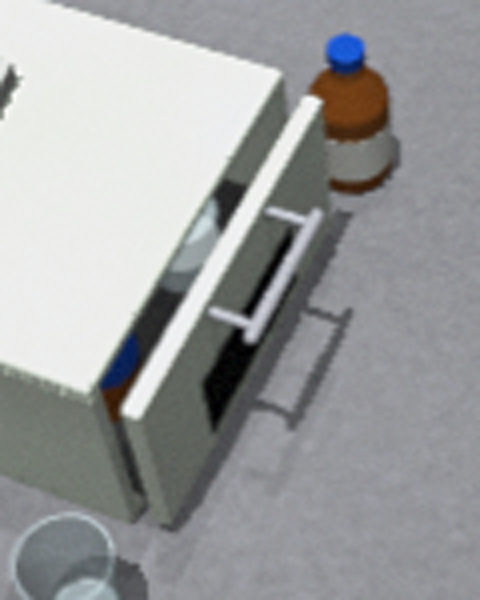

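Run:
```python
from h import *
S=camera_info("scene");D=camera_info("side")
z=.160
def rep(n,i,a,b,z):
    A=onz(i,*a,z);B=onz(i,*b,z); d=B-A
    print(n,A,B,"mid",(A+B)/2,"len",np.linalg.norm(d),"ydir ang",np.degrees(np.arctan2(-d[0],d[1])))
rep("sc",S,(312,219.5),(312.7,251.2),z)
rep("si",D,(289.5,222.7),(272.5,254.5),z)
rep("sc panel",S,(260+152/4,170+98/4),(260+152/4,170+424/4),.174)
rep("si panel",D,(210+317/4,170+97/4),(210+133/4,170+410/4),.174)
rep("sc modtop",S,(260+121/4,170+86/4),(260+117/4,170+418/4),.190)
rep("si modtop",D,(210+282/4,170+72/4),(210+93/4,170+391/4),.190)
rep("sc beaker",S,(292,310),(292,331),0.09)
```

```text
sc [0.61709739 0.08540081 0.16      ] [0.6499383  0.19558786 0.16      ] mid [0.63351784 0.14049434 0.16      ] len 0.11497700922756027 ydir ang -16.596527568614725
si [0.61624917 0.08075432 0.16      ] [0.64803735 0.19189833 0.16      ] mid [0.63214326 0.13632632 0.16      ] len 0.11560051134087646 ydir ang -15.961004663094625
sc panel [ 0.63332429 -0.01281426  0.174     ] [0.71685313 0.26825963 0.174     ] mid [0.67508871 0.12772269 0.174     ] len 0.2932227858179738 ydir ang -16.55076542801859
si panel [ 0.62901237 -0.01501009  0.174     ] [0.71241744 0.2618579  0.174     ] mid [0.6707149 0.1234239 0.174    ] len 0.2891578953438324 ydir ang -16.76465944126085
sc modtop [ 0.65660578 -0.01998379  0.19      ] [0.74077568 0.26438123 0.19      ] mid [0.69869073 0.12219872 0.19      ] len 0.2965603430133522 ydir ang -16.48835556399756
si modtop [ 0.6557388  -0.02366167  0.19      ] [0.73674301 0.25937355 0.19      ] mid [0.69624091 0.11785594 0.19      ] len 0.2943987390504497 ydir ang -15.971035213546982
sc beaker [0.75482938 0.32586046 0.09      ] [0.77248608 0.38661454 0.09      ] mid [0.76365773 0.3562375  0.09      ] len 0.06326781813605772 ydir ang -16.205229652217085
```

```bash
cat >> h.py <<'E'
from scipy.spatial.transform import Rotation as Ro
def T(q): q=np.asarray(q); return Ro.from_quat([q[1],q[2],q[3],q[0]]).as_matrix()
def st():
    s=sense(); R=T(s["orientation"])
    print("t",round(s["clock"],2),"p",s["tcp_pos"].round(4),"j",s["joints"].round(3),"F",s["wrist_force"].round(1),"M",s["torque"].round(2),"gap",round(s["finger_gap"]*1000,1))
    print("x",R[:,0].round(4),"y",R[:,1].round(4),"z",R[:,2].round(4),"zyaw",round(np.degrees(np.arctan2(R[1,2],R[0,2])),2))
    return s,R
def to(p):
    s,R=st(); d=R.T@(np.asarray(p)-s["tcp_pos"]); print("units (x20mm)",(d/.02).round(3)); return d
E
python3 -c "
from h import *
st()"
```

```text
t 0.15 p [ 0.1479 -0.5032  0.2304] j [-1.413  0.049  0.098  1.622 -0.     1.443] F [ 1.2 -0.3  0.7] M [ 0.01  0.01 -0.02] gap 84.9
x [-3.0e-04  1.9e-03 -1.0e+00] y [9.594e-01 2.820e-01 2.000e-04] z [ 0.282  -0.9594 -0.0019] zyaw -73.62
```

Call:
play_rows(
  travel=[
    [0,0,0],
    [0,0,0],
    [0,0,0],
  ],
  angular=[
    [1,0,0],
    [1,0,0],
    [0,0,0],
  ],
  jaw=30,
)

```text
clock: 0.45
tcp_pos: [0.148, -0.5035, 0.2308]
orientation: [0.496, 0.504, 0.497, -0.503]
wrist_force: [-0.0, 0.9, 0.4]
finger_gap: 0.0438
```

```bash
python3 -c "
from h import *
st()"
```

```text
t 0.45 p [ 0.148  -0.5035  0.2308] j [-1.413  0.048  0.099  1.622  0.     1.743] F [-0.   0.9  0.4] M [ 0.   -0.01 -0.02] gap 43.8
x [-2.e-04  1.e-03 -1.e+00] y [ 9.999e-01 -1.400e-02 -2.000e-04] z [-0.014  -0.9999 -0.001 ] zyaw -90.8
```

Call:
play_rows(
  travel=[
    [0,0,0],
    [0,0,0],
    [0,0,0],
    [0,0,0],
    [0,0,0],
    [0,0,0],
    [0,0,0],
    [0,0,0],
    [0,0,0],
    [0,0,0],
  ],
  angular=[
    [-1,0,0],
    [-1,0,0],
    [-1,0,0],
    [-1,0,0],
    [-1,0,0],
    [-1,0,0],
    [-1,0,0],
    [-1,0,0],
    [-0.66,0,0],
    [0,0,0],
  ],
)

```text
clock: 1.45
tcp_pos: [0.148, -0.5036, 0.231]
orientation: [0.7, 0.1, 0.7, -0.1]
wrist_force: [0.0, -0.2, -0.0]
finger_gap: 0.0299
```

Call:
play_rows(
  travel=[
    [0,1,0.38],
    [0,1,0.38],
    [0,1,0.38],
    [0,1,0.38],
    [0,1,0.38],
    [0,1,0.38],
    [0,1,0.38],
    [0,1,0.38],
    [0,1,0.38],
    [0,1,0.38],
    [0,1,0.38],
    [0,1,0.38],
  ],
  angular=[
    [0,0,0],
    [0,0,0],
    [0,0,0],
    [0,0,0],
    [0,0,0],
    [0,0,0],
    [0,0,0],
    [0,0,0],
    [0,0,0],
    [0,0,0],
    [0,0,0],
    [0,0,0],
  ],
)

```text
clock: 2.65
tcp_pos: [0.3036, -0.2984, 0.2313]
orientation: [0.7, 0.101, 0.7, -0.101]
wrist_force: [1.0, -0.2, -0.1]
finger_gap: 0.0303
```

Call:
play_rows(
  travel=[
    [0,1,0.38],
    [0,1,0.38],
    [0,1,0.38],
    [0,1,0.38],
    [0,1,0.38],
    [0,1,0.38],
    [0,1,0.38],
    [0,1,0.38],
    [0,1,0.38],
    [0,1,0.38],
    [0,1,0.38],
    [0,1,0.38],
  ],
  angular=[
    [0,0,0],
    [0,0,0],
    [0,0,0],
    [0,0,0],
    [0,0,0],
    [0,0,0],
    [0,0,0],
    [0,0,0],
    [0,0,0],
    [0,0,0],
    [0,0,0],
    [0,0,0],
  ],
)

```text
clock: 3.85
tcp_pos: [0.4588, -0.0938, 0.2312]
orientation: [0.7, 0.101, 0.7, -0.101]
wrist_force: [0.7, 0.2, 0.1]
finger_gap: 0.0298
```

```bash
python3 -c "
from h import *
to([.633,.138,.231])"
```

```text
t 3.85 p [ 0.4588 -0.0938  0.2312] j [-0.345 -0.099 -0.045  1.625 -0.     1.512] F [0.7 0.2 0.1] M [-0.01 -0.   -0.01] gap 29.8
x [-0.  0. -1.] y [ 0.2822  0.9593 -0.    ] z [ 0.9593 -0.2822 -0.    ] zyaw -16.39
units (x20mm) [1.1000e-02 1.3579e+01 5.0840e+00]
```

Call:
play_rows(
  travel=[
    [0,1,0.38],
    [0,1,0.38],
    [0,1,0.38],
    [0,1,0.38],
    [0,1,0.38],
    [0,1,0.38],
    [0,1,0.38],
    [0,1,0.38],
    [0,1,0.38],
    [0,1,0.38],
    [0,1,0.38],
    [0,1,0.38],
  ],
  angular=[
    [0,0,0],
    [0,0,0],
    [0,0,0],
    [0,0,0],
    [0,0,0],
    [0,0,0],
    [0,0,0],
    [0,0,0],
    [0,0,0],
    [0,0,0],
    [0,0,0],
    [0,0,0],
  ],
)

```text
clock: 5.05
tcp_pos: [0.614, 0.1106, 0.231]
orientation: [0.7, 0.101, 0.7, -0.101]
wrist_force: [0.0, -0.1, -0.5]
finger_gap: 0.03
```

Call:
play_rows(
  travel=[
    [0,0.8,0.26],
    [0,0.8,0.26],
    [0,0,0],
  ],
  angular=[
    [0,0,0],
    [0,0,0],
    [0,0,0],
  ],
)

```text
clock: 5.35
tcp_pos: [0.6331, 0.1393, 0.2302]
orientation: [0.7, 0.1, 0.7, -0.1]
wrist_force: [0.4, -0.2, 0.1]
finger_gap: 0.0299
```

Run:
```python
from h import *
i=camera_info("wrist")
to([.633,.138,.139])
p,d=read_camera("wrist"); cv2.imwrite("pics/w1.png",p)
p,d=read_camera("side"); cv2.imwrite("pics/s1.png",p)
crop("pics/s1.png","pics/s1c.png",220,130,340,280,4)
```

```text
t 5.35 p [0.6331 0.1393 0.2302] j [1.130e-01 3.870e-01 4.920e-01 1.677e+00 1.000e-03 1.968e+00] F [ 0.4 -0.2  0.1] M [-0.05 -0.   -0.02] gap 29.9
x [-9.e-04  5.e-04 -1.e+00] y [2.802e-01 9.599e-01 2.000e-04] z [ 0.9599 -0.2802 -0.001 ] zyaw -16.27
units (x20mm) [ 4.56  -0.063  0.018]
```

View pics/w1.png

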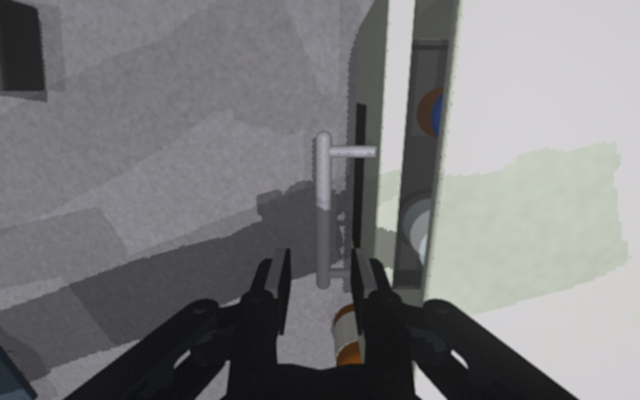

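View pics/s1c.png

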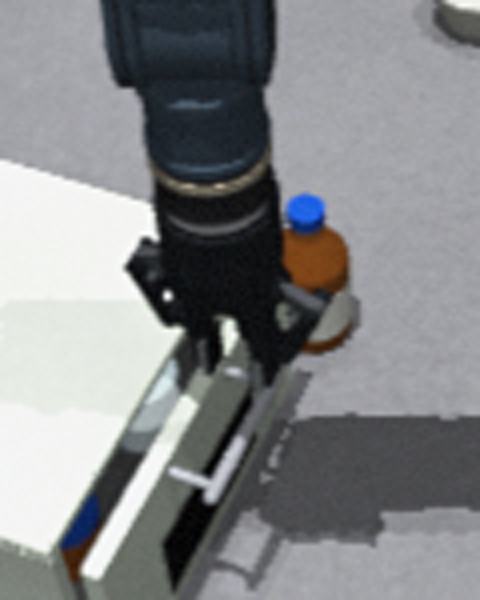

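Run:
```python
from h import *
i=camera_info("wrist")
A=onz(i,323,134,.16);B=onz(i,323.5,286,.16);print(A,B,(A+B)/2,np.linalg.norm(A-B),np.degrees(np.arctan2(-(A-B)[0],(A-B)[1])))
```

```text
[0.65023001 0.19073264 0.16      ] [0.61822863 0.07944387 0.16      ] [0.63422932 0.13508826 0.16      ] 0.11579844361144104 -16.042727124063184
```

Call:
play_rows(
  travel=[
    [1,0,0],
    [1,0,0],
    [0.8,0,0],
    [0.6,0,0],
    [0.5,0,0],
    [0.5,0,0],
    [0,0,0],
  ],
  angular=[
    [0,0,0],
    [0,0,0],
    [0,0,0],
    [0,0,0],
    [0,0,0],
    [0,0,0],
    [0,0,0],
  ],
)

```text
clock: 6.15
tcp_pos: [0.6317, 0.1373, 0.1417]
orientation: [0.699, 0.101, 0.701, -0.101]
wrist_force: [-0.1, -0.1, -0.4]
finger_gap: 0.03
```

Call:
play_rows(
  travel=[
    [0,0,0],
    [0,0,0],
    [0,0,0],
    [0,0,0],
    [0,0,0],
  ],
  angular=[
    [0,0,0],
    [0,0,0],
    [0,0,0],
    [0,0,0],
    [0,0,0],
  ],
  jaw=0,
  grip_force=40,
)

```text
clock: 6.65
tcp_pos: [0.6335, 0.1374, 0.1441]
orientation: [0.701, 0.101, 0.699, -0.101]
wrist_force: [2.0, -0.6, 0.3]
finger_gap: 0.0094
```

Run:
```python
from h import *
st()
```

```text
t 6.65 p [0.6335 0.1374 0.1441] j [ 1.110e-01  3.680e-01  2.970e-01  1.497e+00 -1.000e-03  1.967e+00] F [ 2.  -0.6  0.3] M [-0.21 -0.49 -0.01] gap 9.4
x [ 2.2e-03 -3.0e-04 -1.0e+00] y [2.823e-01 9.593e-01 3.000e-04] z [ 0.9593 -0.2823  0.0022] zyaw -16.4
```

Call:
play_rows(
  travel=[
    [0,0,-0.2],
    [0,0,-0.4],
    [0,0,-0.7],
    [0,0,-0.7],
    [0,0,-0.7],
    [0,0,-0.7],
    [0,0,-0.7],
    [0,0,-0.7],
    [0,0,-0.7],
    [0,0,-0.5],
    [0,0,-0.5],
    [0,0,-0.3],
  ],
  angular=[
    [0,0,0],
    [0,0,0],
    [0,0,0],
    [0,0,0],
    [0,0,0],
    [0,0,0],
    [0,0,0],
    [0,0,0],
    [0,0,0],
    [0,0,0],
    [0,0,0],
    [0,0,0],
  ],
)

```text
clock: 7.85
tcp_pos: [0.5018, 0.176, 0.144]
orientation: [0.7, 0.101, 0.699, -0.101]
wrist_force: [3.4, -2.2, 1.7]
finger_gap: 0.0091
```

Run:
```python
from h import *
st()
```

```text
t 7.85 p [0.5018 0.176  0.144 ] j [ 2.120e-01  6.200e-02 -5.900e-02  1.448e+00 -1.000e-03  2.068e+00] F [ 3.4 -2.2  1.7] M [-0.54 -0.7   0.05] gap 9.1
x [ 1.2e-03 -4.0e-04 -1.0e+00] y [ 0.2821  0.9594 -0.    ] z [ 0.9594 -0.2821  0.0012] zyaw -16.38
```

Call:
play_rows(
  travel=[
    [0,0,-0.2],
    [0,0,-0.2],
    [0,0,-0.2],
    [0,0,-0.2],
    [0,0,0],
  ],
  angular=[
    [0,0,0],
    [0,0,0],
    [0,0,0],
    [0,0,0],
    [0,0,0],
  ],
)

```text
clock: 8.35
tcp_pos: [0.4885, 0.1799, 0.144]
orientation: [0.701, 0.101, 0.698, -0.101]
wrist_force: [6.0, -3.9, 3.6]
finger_gap: 0.0097
```

Call:
play_rows(
  travel=[
    [0,0,-0.15],
    [0,0,-0.15],
    [0,0,0],
  ],
  angular=[
    [0,0,0],
    [0,0,0],
    [0,0,0],
  ],
)

```text
clock: 8.65
tcp_pos: [0.4885, 0.1799, 0.1441]
orientation: [0.706, 0.101, 0.694, -0.103]
wrist_force: [19.9, -7.2, -3.2]
finger_gap: 0.0095
```

Run:
```python
from h import *
st()
```

```text
t 8.65 p [0.4885 0.1799 0.1441] j [ 0.229  0.02  -0.103  1.434 -0.009  2.089] F [19.9 -7.2 -3.2] M [-1.59 -3.99  0.06] gap 9.5
x [ 0.0159 -0.0051 -0.9999] y [ 2.846e-01  9.586e-01 -4.000e-04] z [ 0.9585 -0.2845  0.0167] zyaw -16.53
```

Call:
play_rows(
  travel=[
    [0,0,0.2],
    [0,0,0.1],
    [0,0,0],
  ],
  angular=[
    [0,0,0],
    [0,0,0],
    [0,0,0],
  ],
)

```text
clock: 8.95
tcp_pos: [0.4885, 0.1799, 0.144]
orientation: [0.701, 0.101, 0.699, -0.101]
wrist_force: [6.3, -4.1, 4.0]
finger_gap: 0.0094
```

Call:
play_rows(
  travel=[
    [0,0,0],
    [0,0,0],
    [0,0,0],
  ],
  angular=[
    [0,0,0],
    [0,0,0],
    [0,0,0],
  ],
  jaw=30,
)

```text
clock: 9.25
tcp_pos: [0.485, 0.181, 0.142]
orientation: [0.698, 0.101, 0.701, -0.1]
wrist_force: [-0.1, 0.1, 0.6]
finger_gap: 0.0298
```

Call:
play_rows(
  travel=[
    [-0.5,0,0],
    [-1,0,0],
    [-1,0,0],
    [-1,0,0],
    [-1,0,0],
    [-1,0,0],
    [0,0,0],
  ],
  angular=[
    [0,0,0],
    [0,0,0],
    [0,0,0],
    [0,0,0],
    [0,0,0],
    [0,0,0],
    [0,0,0],
  ],
)

```text
clock: 9.95
tcp_pos: [0.488, 0.1812, 0.2572]
orientation: [0.702, 0.102, 0.698, -0.1]
wrist_force: [0.5, 0.1, 0.2]
finger_gap: 0.0301
```

Run:
```python
from h import *
st()
i=camera_info("wrist"); import pickle; pickle.dump(i,open("w2.pkl","wb"))
p,d=read_camera("wrist"); cv2.imwrite("pics/w2.png",p)
p,d=read_camera("side"); cv2.imwrite("pics/s2.png",p)
p,d=read_camera("scene"); cv2.imwrite("pics/sc2.png",p)
crop("pics/s2.png","pics/s2c.png",200,150,340,300,4)
crop("pics/sc2.png","pics/sc2c.png",260,160,400,300,4)
```

```text
t 9.95 p [0.488  0.1812 0.2572] j [2.260e-01 3.800e-02 1.400e-01 1.667e+00 1.000e-03 2.083e+00] F [0.5 0.1 0.2] M [-0.03  0.06  0.02] gap 30.1
x [ 0.0059  0.0019 -1.    ] y [0.2818 0.9595 0.0035] z [ 0.9595 -0.2818  0.0051] zyaw -16.37
```

View pics/w2.png

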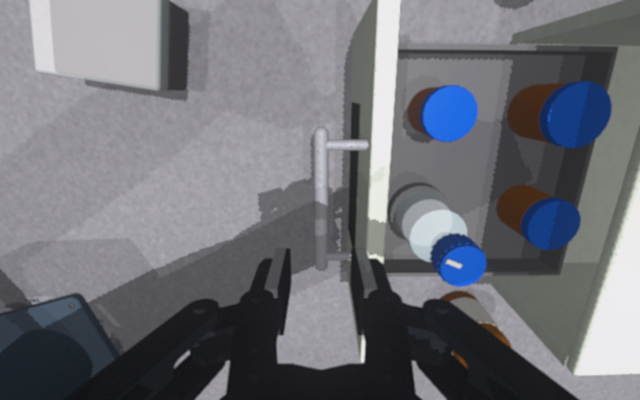

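View pics/s2c.png

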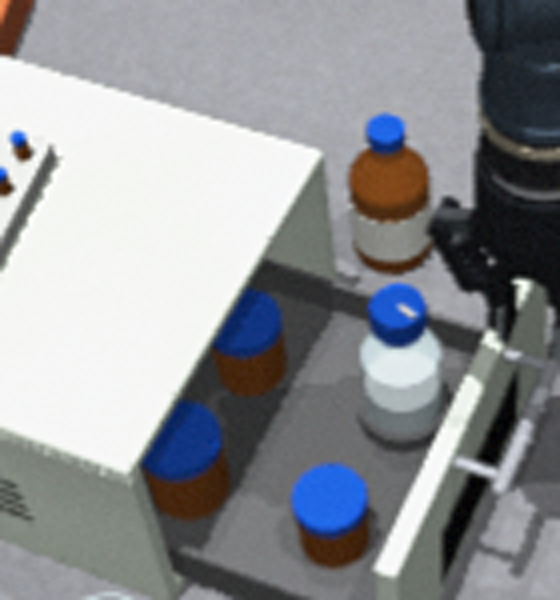

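View pics/sc2c.png

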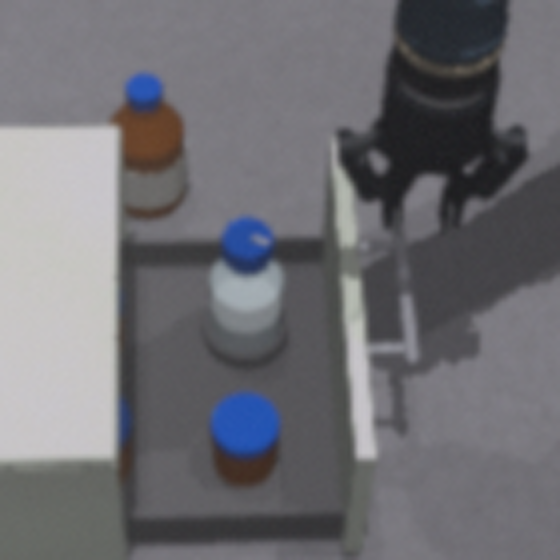

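Run:
```python
from h import *
import pickle
w=pickle.load(open("w2.pkl","rb"))
S=camera_info("scene");D=camera_info("side")
print(onz(w,464,264,.164),onz(D,299.2,226.8,.164),onz(S,321.5,219.8,.164))
A=onz(w,320,131,.16);B=onz(w,320.5,268,.16);h=(A+B)/2;print(A,B,h)
a=np.radians(-16.4);X=np.array([np.cos(a),np.sin(a),0]);Y=np.array([-np.sin(a),np.cos(a),0])
hp=np.array([.4885,.1799,0])
print("pred",hp+.12*X-.055*Y, h+.12*X-.055*Y)
```

```text
[0.58922163 0.09572087 0.164     ] [0.58617582 0.09580478 0.164     ] [0.59000504 0.09823798 0.164     ]
[0.50435188 0.23416732 0.16      ] [0.47245059 0.12433517 0.16      ] [0.48840124 0.17925124 0.16      ]
pred [0.5880889  0.09325676 0.        ] [0.58799013 0.092608   0.16      ]
```

Call:
play_rows(
  travel=[
    [0,-0.4,0.9],
    [0,-0.4,0.9],
    [0,-0.4,0.9],
    [0,-0.4,0.9],
    [0,-0.4,0.9],
    [0,-0.4,0.9],
    [0,-0.33,0.6],
    [0,0,0],
  ],
  angular=[
    [0,0,0],
    [0,0,0],
    [0,0,0],
    [0,0,0],
    [0,0,0],
    [0,0,0],
    [0,0,0],
    [0,0,0],
  ],
  jaw=65,
)

```text
clock: 10.9
tcp_pos: [0.5872, 0.0926, 0.2516]
orientation: [0.699, 0.101, 0.701, -0.102]
wrist_force: [-0.0, 0.5, -1.2]
finger_gap: 0.065
```

Call:
play_rows(
  travel=[
    [0,0,0],
    [0,0,0],
    [0,0,0],
    [0,0,0],
    [0,0,0],
    [0,0,0],
    [0,0,0],
    [0,0,0],
    [0,0,0],
    [0,0,0],
    [0,0,0],
    [0,0,0],
  ],
  angular=[
    [-1,0,0],
    [-1,0,0],
    [-1,0,0],
    [-1,0,0],
    [-1,0,0],
    [-1,0,0],
    [-1,0,0],
    [-1,0,0],
    [-1,0,0],
    [-1,0,0],
    [-1,0,0],
    [-1,0,0],
  ],
)

```text
clock: 12.1
tcp_pos: [0.5857, 0.0949, 0.2532]
orientation: [0.512, -0.487, 0.512, 0.488]
wrist_force: [-0.3, 0.3, -0.7]
finger_gap: 0.0649
```

Call:
play_rows(
  travel=[
    [0,0,0],
    [0,0,0],
    [0,0,0],
    [0,0,0],
    [0,0,0],
    [0,0,0],
    [0,0,0],
    [0,0,0],
    [0,0,0],
    [0,0,0],
  ],
  angular=[
    [-1,0,0],
    [-1,0,0],
    [-1,0,0],
    [-1,0,0],
    [-1,0,0],
    [-1,0,0],
    [-1,0,0],
    [-1,0,0],
    [-1,0,0],
    [0,0,0],
  ],
)

```text
clock: 13.1
tcp_pos: [0.5858, 0.0949, 0.2532]
orientation: [0.098, -0.7, 0.098, 0.701]
wrist_force: [0.2, 0.9, -0.2]
finger_gap: 0.065
```

Run:
```python
from h import *
to([.588,.095,.128])
w=camera_info("wrist")
p,d=read_camera("wrist"); cv2.imwrite("pics/w3.png",p)
print(proj(w,[[.588,.095,.164],[.588,.095,.13]]))
import pickle; pickle.dump(w,open("w3.pkl","wb"))
```

```text
t 13.1 p [0.5858 0.0949 0.2532] j [ 0.047  0.24   0.356  1.688  0.    -1.246] F [ 0.2  0.9 -0.2] M [0.02 0.01 0.01] gap 65.0
x [-9.e-04  4.e-04 -1.e+00] y [-2.736e-01 -9.618e-01 -1.000e-04] z [-0.9618  0.2736  0.001 ] zyaw 164.12
units (x20mm) [ 6.26  -0.036 -0.11 ]
[[318.25557367 205.59497658]
 [318.4615154  192.46680058]]
```

View pics/w3.png

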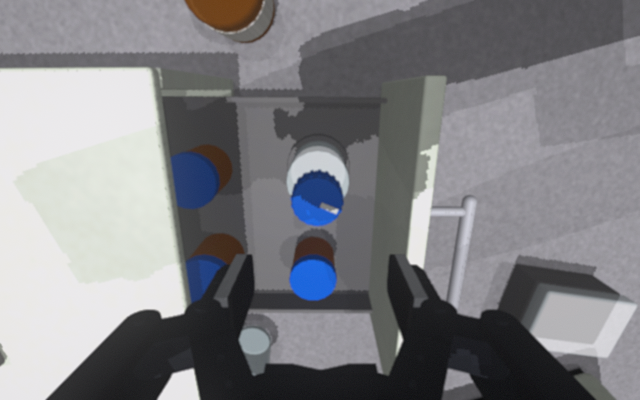

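Run:
```python
from h import *
crop("pics/w3.png","pics/w3c.png",270,130,370,240,6)
```

```text
(no output)
```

View pics/w3c.png

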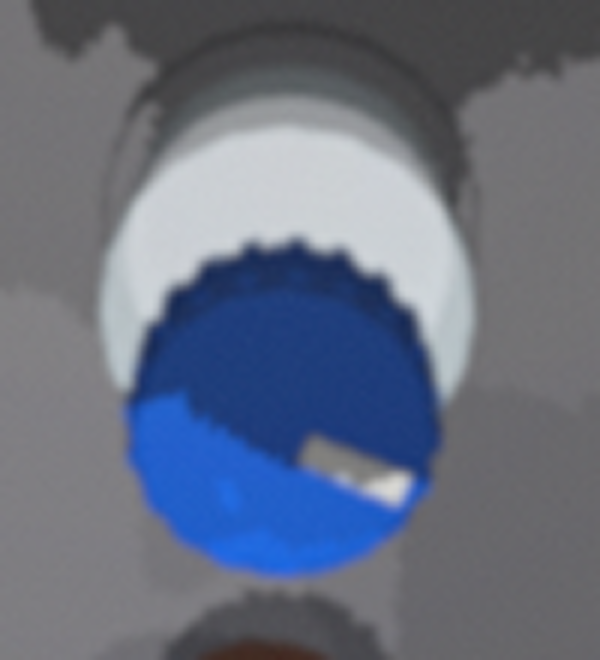

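Run:
```python
from h import *
import pickle; w=pickle.load(open("w3.pkl","rb"))
print(onz(w,317.6,202.2,.1635))
```

```text
[0.58777323 0.092384   0.1635    ]
```

Call:
play_rows(
  travel=[
    [0.5,0.05,-0.13],
    [0.8,0,0],
    [0.8,0,0],
    [0.8,0,0],
    [0.8,0,0],
    [0.8,0,0],
    [0.6,0,0],
    [0.5,0,0],
    [0.4,0,0],
    [0.25,0,0],
    [0,0,0],
    [0,0,0],
  ],
  angular=[
    [0,0,0],
    [0,0,0],
    [0,0,0],
    [0,0,0],
    [0,0,0],
    [0,0,0],
    [0,0,0],
    [0,0,0],
    [0,0,0],
    [0,0,0],
    [0,0,0],
    [0,0,0],
  ],
)

```text
clock: 14.35
tcp_pos: [0.5891, 0.0926, 0.1288]
orientation: [-0.098, 0.701, -0.098, -0.7]
wrist_force: [0.1, -0.1, 0.5]
finger_gap: 0.0649
```

Run:
```python
from h import *
to([.588,.0932,.128])
w=camera_info("wrist")
p,d=read_camera("wrist"); cv2.imwrite("pics/w4.png",p)
p,d=read_camera("side"); cv2.imwrite("pics/s4.png",p)
crop("pics/s4.png","pics/s4c.png",220,130,360,280,4)
```

```text
t 14.35 p [0.5891 0.0926 0.1288] j [ 0.044  0.233  0.101  1.438  0.    -1.25 ] F [ 0.1 -0.1  0.5] M [ 0.01 -0.04  0.03] gap 64.9
x [ 9.e-04  1.e-04 -1.e+00] y [-2.742e-01 -9.617e-01 -3.000e-04] z [-9.617e-01  2.742e-01 -8.000e-04] zyaw 164.09
units (x20mm) [ 0.041 -0.013  0.059]
```

View pics/w4.png

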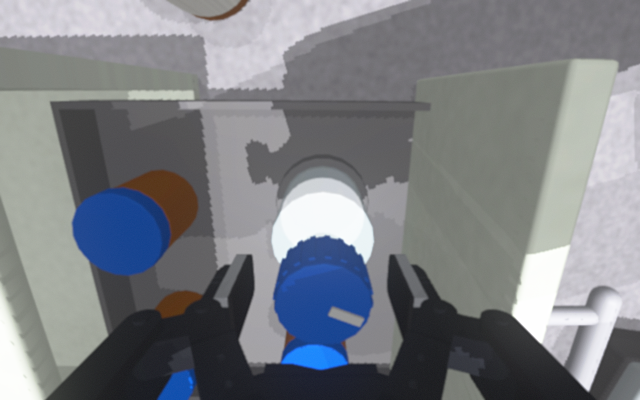

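View pics/s4c.png

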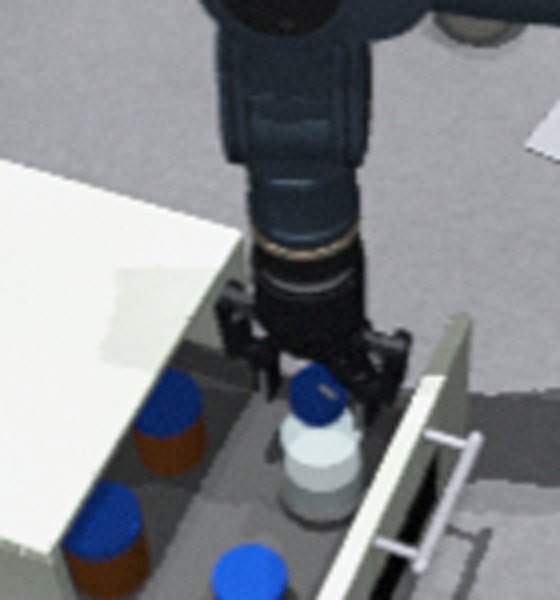

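Call:
play_rows(
  travel=[
    [0,0,0],
    [0,0,0],
    [0,0,0],
    [0,0,0],
    [0,0,0],
    [0,0,0],
  ],
  angular=[
    [0,0,0],
    [0,0,0],
    [0,0,0],
    [0,0,0],
    [0,0,0],
    [0,0,0],
  ],
  jaw=0,
  grip_force=40,
)

```text
clock: 15.05
tcp_pos: [0.5888, 0.0927, 0.1291]
orientation: [-0.098, 0.701, -0.098, -0.7]
wrist_force: [-2.1, 0.8, 5.3]
finger_gap: 0.039
```

Run:
```python
from h import *
st()
w=camera_info("wrist")
p,d=read_camera("wrist"); cv2.imwrite("pics/w5.png",p)
```

```text
t 15.05 p [0.5888 0.0927 0.1291] j [ 0.044  0.233  0.101  1.438  0.    -1.25 ] F [-2.1  0.8  5.3] M [0.11 0.46 0.03] gap 39.0
x [ 6.e-04  2.e-04 -1.e+00] y [-2.739e-01 -9.618e-01 -4.000e-04] z [-9.618e-01  2.739e-01 -6.000e-04] zyaw 164.1
```

View pics/w5.png

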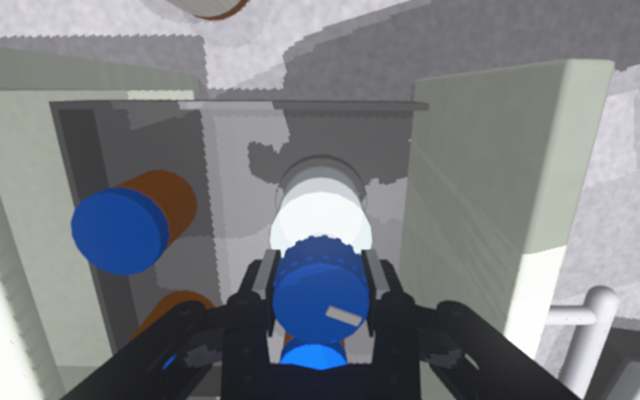

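Call:
play_rows(
  travel=[
    [0.003,0,0],
    [0.004,0,0],
    [0.004,0,0],
    [0.004,0,0],
    [0.004,0,0],
    [0.004,0,0],
    [0.004,0,0],
    [0.004,0,0],
    [0.004,0,0],
    [0.004,0,0],
    [0.004,0,0],
    [0.004,0,0],
  ],
  angular=[
    [0.5,0,0],
    [0.8,0,0],
    [0.8,0,0],
    [0.8,0,0],
    [0.8,0,0],
    [0.8,0,0],
    [0.8,0,0],
    [0.8,0,0],
    [0.8,0,0],
    [0.8,0,0],
    [0.8,0,0],
    [0.5,0,0],
  ],
)

```text
clock: 16.3
tcp_pos: [0.589, 0.0924, 0.1282]
orientation: [0.515, -0.485, 0.515, 0.484]
wrist_force: [-3.5, -1.8, 5.4]
finger_gap: 0.0391
```

Run:
```python
from h import *
s,_=st();print(s["tau"].round(2))
w=camera_info("wrist")
p,d=read_camera("wrist"); cv2.imwrite("pics/w6.png",p)
```

```text
t 16.3 p [0.589  0.0924 0.1282] j [ 4.300e-02  2.330e-01  9.900e-02  1.436e+00 -1.000e-03  1.040e-01] F [-3.5 -1.8  5.4] M [-0.11  0.42  0.06] gap 39.1
x [ 1.1e-03 -5.0e-04 -1.0e+00] y [-0.9982  0.0603 -0.0012] z [ 6.030e-02  9.982e-01 -4.000e-04] zyaw 86.54
[ -0.1  -37.83  30.27  -0.91   0.08  -0.27]
```

View pics/w6.png

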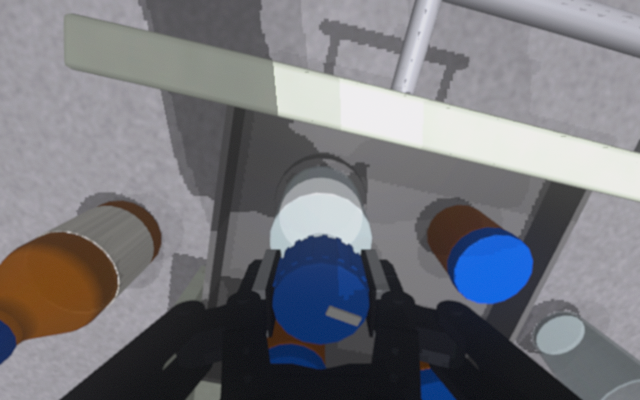

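Call:
play_rows(
  travel=[
    [0.003,0,0],
    [0.003,0,0],
    [0.003,0,0],
    [0.003,0,0],
    [0.003,0,0],
    [0.003,0,0],
    [0,0,0],
  ],
  angular=[
    [0.6,0,0],
    [0.6,0,0],
    [0.6,0,0],
    [0.6,0,0],
    [0.6,0,0],
    [0.4,0,0],
    [0,0,0],
  ],
)

```text
clock: 17.05
tcp_pos: [0.5889, 0.0923, 0.1279]
orientation: [0.62, -0.34, 0.62, 0.339]
wrist_force: [-2.4, -0.8, 5.0]
finger_gap: 0.039
```

Run:
```python
from h import *
s,_=st();print(s["tau"].round(2))
```

```text
t 17.05 p [0.5889 0.0923 0.1279] j [ 4.300e-02  2.330e-01  9.900e-02  1.436e+00 -1.000e-03  6.110e-01] F [-2.4 -0.8  5. ] M [-0.13  0.53 -0.11] gap 39.0
x [ 9.e-04 -7.e-04 -1.e+00] y [-0.8429  0.5381 -0.0012] z [ 5.381e-01  8.429e-01 -1.000e-04] zyaw 57.45
[  0.18 -37.8   30.3   -0.97   0.13   0.08]
```

Call:
play_rows(
  travel=[
    [0.003,0,0],
    [0.003,0,0],
    [0.003,0,0],
    [0.003,0,0],
  ],
  angular=[
    [0.5,0,0],
    [0.5,0,0],
    [0.5,0,0],
    [0.5,0,0],
  ],
)

```text
clock: 17.45
tcp_pos: [0.5889, 0.0922, 0.1277]
orientation: [0.664, -0.243, 0.664, 0.242]
wrist_force: [-1.8, -0.1, 6.4]
finger_gap: 0.0392
```

Run:
```python
from h import *
s,_=st();print(s["tau"].round(2))
```

```text
t 17.45 p [0.5889 0.0922 0.1277] j [ 4.300e-02  2.330e-01  9.800e-02  1.435e+00 -1.000e-03  9.130e-01] F [-1.8 -0.1  6.4] M [-0.2   0.54  0.11] gap 39.2
x [ 9.e-04 -9.e-04 -1.e+00] y [-0.645   0.7642 -0.0012] z [7.642e-01 6.450e-01 1.000e-04] zyaw 40.17
[  0.11 -37.66  30.27  -1.08   0.2   -0.4 ]
```

Call:
play_rows(
  travel=[
    [0.003,0,0],
    [0.003,0,0],
    [0.003,0,0],
    [0.003,0,0],
  ],
  angular=[
    [0.5,0,0],
    [0.5,0,0],
    [0.5,0,0],
    [0.5,0,0],
  ],
)

```text
clock: 17.85
tcp_pos: [0.5888, 0.0922, 0.1275]
orientation: [0.693, -0.141, 0.693, 0.14]
wrist_force: [-2.4, -1.2, 6.8]
finger_gap: 0.0389
```

Run:
```python
from h import *
s,_=st();print(s["tau"].round(2))
```

```text
t 17.85 p [0.5888 0.0922 0.1275] j [ 4.300e-02  2.330e-01  9.800e-02  1.435e+00 -1.000e-03  1.213e+00] F [-2.4 -1.2  6.8] M [-0.18  0.63  0.07] gap 38.9
x [ 7.e-04 -1.e-03 -1.e+00] y [-0.3903  0.9207 -0.0012] z [9.207e-01 3.903e-01 3.000e-04] zyaw 22.98
[  0.15 -37.54  30.26  -1.18   0.22  -0.4 ]
```

Call:
play_rows(
  travel=[
    [0.003,0,0],
    [0.003,0,0],
    [0.003,0,0],
    [0.003,0,0],
  ],
  angular=[
    [0.5,0,0],
    [0.5,0,0],
    [0.5,0,0],
    [0.5,0,0],
  ],
)

```text
clock: 18.25
tcp_pos: [0.5887, 0.0922, 0.1273]
orientation: [0.706, -0.036, 0.706, 0.035]
wrist_force: [-2.5, -1.2, 6.5]
finger_gap: 0.0388
```

Run:
```python
from h import *
s,_=st();print(s["tau"].round(2))
```

```text
t 18.25 p [0.5887 0.0922 0.1273] j [ 4.300e-02  2.330e-01  9.700e-02  1.435e+00 -1.000e-03  1.513e+00] F [-2.5 -1.2  6.5] M [-0.14  0.67  0.35] gap 38.8
x [ 5.e-04 -1.e-03 -1.e+00] y [-0.101   0.9949 -0.001 ] z [9.949e-01 1.010e-01 4.000e-04] zyaw 5.8
[  0.04 -37.4   30.23  -1.29   0.24  -0.21]
```

Call:
play_rows(
  travel=[
    [0.003,0,0],
    [0.003,0,0],
    [0.003,0,0],
    [0.003,0,0],
  ],
  angular=[
    [0.4,0,0],
    [0.4,0,0],
    [0.4,0,0],
    [0.4,0,0],
  ],
)

```text
clock: 18.65
tcp_pos: [0.5887, 0.0925, 0.127]
orientation: [0.706, 0.048, 0.705, -0.048]
wrist_force: [-2.7, 0.5, 5.8]
finger_gap: 0.039
```

Run:
```python
from h import *
s,_=st();print(s["tau"].round(2))
```

```text
t 18.65 p [0.5887 0.0925 0.127 ] j [ 4.400e-02  2.330e-01  9.700e-02  1.434e+00 -1.000e-03  1.750e+00] F [-2.7  0.5  5.8] M [0.09 0.51 0.54] gap 39.0
x [ 6.e-04 -7.e-04 -1.e+00] y [ 1.348e-01  9.909e-01 -6.000e-04] z [ 9.909e-01 -1.348e-01  7.000e-04] zyaw -7.75
[ -0.93 -37.52  30.3   -1.13  -0.05   0.43]
```

Run:
```python
from h import *
st()
p,d=read_camera("wrist"); cv2.imwrite("pics/w7.png",p)
a=cv2.imread("pics/w6.png")[220:360,250:400]
cv2.imwrite("pics/w7c.png",cv2.resize(np.hstack([a,p[220:360,250:400]]),None,fx=2.6,fy=2.6,interpolation=cv2.INTER_CUBIC))
```

```text
t 18.65 p [0.5887 0.0925 0.127 ] j [ 4.400e-02  2.330e-01  9.700e-02  1.434e+00 -1.000e-03  1.750e+00] F [-2.7  0.5  5.8] M [0.09 0.51 0.54] gap 39.0
x [ 6.e-04 -7.e-04 -1.e+00] y [ 1.348e-01  9.909e-01 -6.000e-04] z [ 9.909e-01 -1.348e-01  7.000e-04] zyaw -7.75
```

View pics/w7c.png

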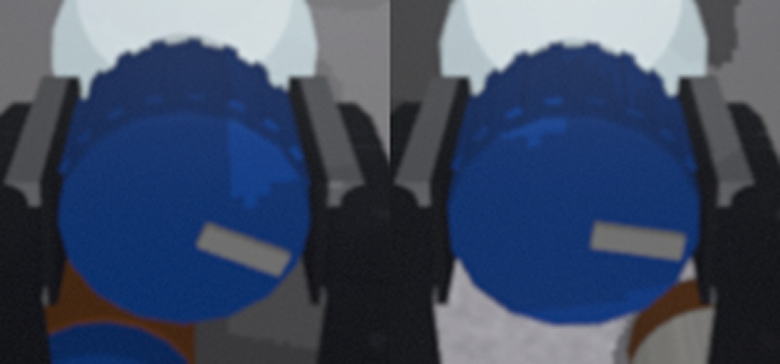

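Call:
play_rows(
  travel=[
    [0,0,0],
    [0,0,0],
    [0,0,0],
    [0,0,0],
  ],
  angular=[
    [0.4,0,0],
    [0.4,0,0],
    [0,0,0],
    [0,0,0],
  ],
)

```text
clock: 19.1
tcp_pos: [0.5888, 0.0927, 0.1269]
orientation: [0.702, 0.089, 0.701, -0.089]
wrist_force: [-2.0, -0.4, 5.2]
finger_gap: 0.0391
```

Run:
```python
from h import *
st()
p,d=read_camera("wrist"); cv2.imwrite("pics/w8.png",p)
a=cv2.imread("pics/w7.png")[220:360,250:400]
cv2.imwrite("pics/w8c.png",cv2.resize(np.hstack([a,p[220:360,250:400]]),None,fx=2.6,fy=2.6,interpolation=cv2.INTER_CUBIC))
```

```text
t 19.1 p [0.5888 0.0927 0.1269] j [ 0.044  0.233  0.097  1.434 -0.     1.867] F [-2.  -0.4  5.2] M [-0.05  0.51  0.86] gap 39.1
x [ 7.e-04 -3.e-04 -1.e+00] y [ 2.500e-01  9.683e-01 -2.000e-04] z [ 9.683e-01 -2.500e-01  8.000e-04] zyaw -14.48
```

View pics/w8c.png

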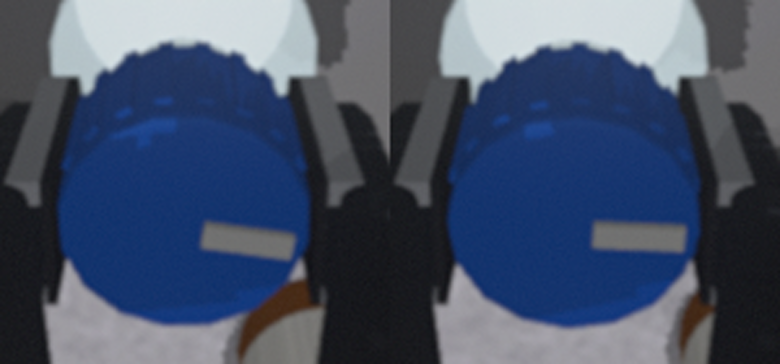

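Call:
play_rows(
  travel=[
    [0,0,0],
    [-0.004,0,0],
    [-0.004,0,0],
    [-0.004,0,0],
    [-0.004,0,0],
    [-0.004,0,0],
    [-0.004,0,0],
    [-0.004,0,0],
    [-0.004,0,0],
    [-0.004,0,0],
    [-0.004,0,0],
    [-0.004,0,0],
  ],
  angular=[
    [-0.5,0,0],
    [-0.9,0,0],
    [-1,0,0],
    [-1,0,0],
    [-1,0,0],
    [-1,0,0],
    [-1,0,0],
    [-1,0,0],
    [-1,0,0],
    [-1,0,0],
    [-0.9,0,0],
    [-0.5,0,0],
  ],
)

```text
clock: 20.35
tcp_pos: [0.5884, 0.0925, 0.1278]
orientation: [0.548, -0.447, 0.548, 0.447]
wrist_force: [-2.4, -0.0, 6.7]
finger_gap: 0.039
```

Call:
play_rows(
  travel=[
    [0,0,0],
    [0,0,0],
    [0,0,0],
  ],
  angular=[
    [0,0,0],
    [0,0,0],
    [0,0,0],
  ],
)

```text
clock: 20.65
tcp_pos: [0.5885, 0.0925, 0.1278]
orientation: [0.549, -0.446, 0.549, 0.446]
wrist_force: [-3.3, 0.1, 7.1]
finger_gap: 0.0391
```

Run:
```python
from h import *
st()
p,d=read_camera("wrist"); cv2.imwrite("pics/w9.png",p)
a=cv2.imread("pics/w8.png")[220:360,250:400]
cv2.imwrite("pics/w9c.png",cv2.resize(np.hstack([a,p[220:360,250:400]]),None,fx=2.6,fy=2.6,interpolation=cv2.INTER_CUBIC))
p,d=read_camera("scene"); cv2.imwrite("pics/sc9.png",p)
p,d=read_camera("side"); cv2.imwrite("pics/s9.png",p)
```

```text
t 20.65 p [0.5885 0.0925 0.1278] j [ 0.044  0.233  0.098  1.436 -0.     0.25 ] F [-3.3  0.1  7.1] M [0.   0.73 0.07] gap 39.1
x [ 0.e+00 -2.e-04 -1.e+00] y [-9.787e-01  2.051e-01 -1.000e-04] z [ 2.051e-01  9.787e-01 -2.000e-04] zyaw 78.16
```

View pics/w9c.png

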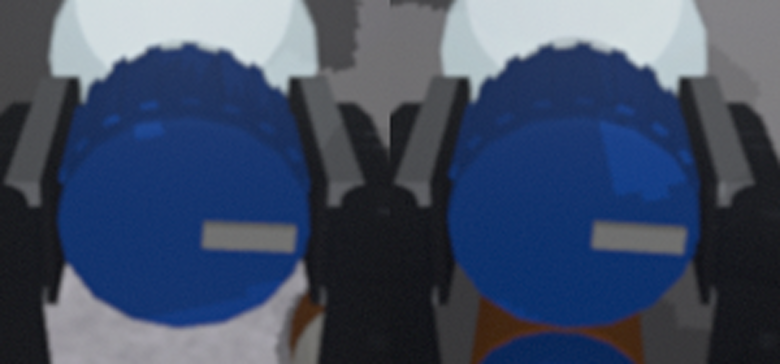

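View pics/s9.png

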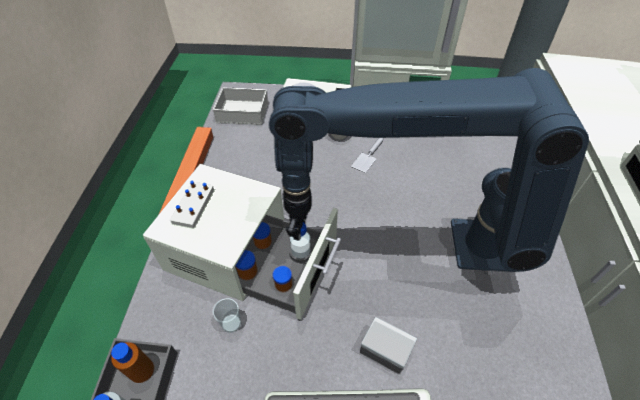

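Run:
```python
from h import *
st(); print(hand_in()); st()
```

```text
t 20.8 p [0.5885 0.0925 0.1278] j [ 0.044  0.233  0.098  1.436 -0.     0.25 ] F [-3.5 -0.6  5.7] M [-0.04  0.74  0.1 ] gap 39.2
x [ 0.e+00 -2.e-04 -1.e+00] y [-9.787e-01  2.051e-01 -1.000e-04] z [ 2.051e-01  9.787e-01 -2.000e-04] zyaw 78.16
the job is handed in; nothing more can be done
None
the job is handed in; nothing more can be done
```

The job is handed in at about 20.8 s of the 64 s allowed; the hand-in gives no verdict, so the result is from my own checks only.

- **Tray:** I pinched the handle and pulled until the arm stalled against the stop at about 20 N. The handle had moved about 150 mm, and the cap was where it should be with the tray fully out. The side picture taken just before hand-in still shows the tray out.
- **Screwing down:** I turned the cap clockwise until it bottomed out after about 2.8 rad. The torque then rose to 0.5–0.9 N m and the ridge on top began to slip against the fingers, about 0.2 rad and then another 0.1 rad on a second push. That slip confirmed the hard stop.
- **Backing off:** The gripper turned back 1.62 rad. Allowing for about 2° of slip at reversal, read from the ridge, the cap stands about 1.58 rad off its bottom (target 1.57 ± 0.35).
- **Grip:** The cap is still held at a 40 N setting with the fingers 39 mm apart. The grasp point is roughly 16 mm below the cap's top.
- **Bystanders:** The beaker, tip box and spatula looked unmoved in the last side picture. The arm hid most of the reagent bottle and the mortar, so I did not see those clearly at the end. I felt no unexpected contact at any point.

No check failed or disagreed.

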